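Press a heel home on a tilted clog sole

TASK

A bare wooden clog sole is clamped bottom-up on the bench jack, with glue on its heel seat: turn the jack's red tilt knob clockwise until it clicks over into the pressing position. Then pick up the brown heel with the black rubber top and set it on the sloping heel seat, straight front edge towards the toe and edges even all round, leaning it until its underside lies flush. Do not ram it, leave the other things on the bench alone, and finish still gripping the heel and pressing it firmly on the seat, as one does while the glue grabs.

Things in the scene. Friction and masses are not known exactly. Their poses are not given: they have to be found in the camera images.
- knob_grip (a point): centre of the red bar of the jack's tilt knob: bar 50 long x 14 thick, 26 mm tall (this point lies 12 mm below its top and 105 mm above the bench), on a steel neck over a round black hub 42 mm across whose top is 28 mm below this point. x runs along the bar and turns with it, z is the upright axis of the knob. Within 70 mm of the axis nothing else is as high as this point
- tilt_knob (a joint): turn of the tilt knob in rad, clockwise seen from above. 0 at the start, against its stop (glueing position). Turning it needs up to about 0.2 N m until the dead point at 0.95; past that it clicks over by itself to its other stop at 1.32 (pressing position) and stays there when let go. It is geared to the clamp and so leans the heel seat by 0.19 rad per rad: 0.25 rad more at the click than at the start
- seat (a point): centre of the heel seat: the tan glued face at the heel end of the upturned pale wooden sole, 58 long x 52 wide, straight towards the toe and rounded at the back, 130 to 190 mm above the bench. z points out of the face (upwards, leaning away from the toe by 0.2 to 0.45 rad once the knob has clicked, and by 0.25 less before), x lies in the face towards the toe, y across it.
- sole: the wooden sole with the clamp that holds it; origin on the jack's level pivot, 67 mm ahead (towards the toe) and 71 mm below the centre of the seat, same axes as seat. The sides of the sole are even with those of the seat. Towards the toe the sole rises, no more than 30 mm above the plane of the seat; its toe lies 240 mm from the seat's centre and up to 260 mm above the bench
- heel_mid (a point): centre of the brown heel to be fitted: layered leather block 58 long (x) x 50 wide (y), upright sides, straight front face at +x, rounded at the back (-x; the flat sides run from 4 mm behind this point to the front), about 40 mm tall with a black rubber top. It stands on the bench on its flat underside (the face that goes on the seat), 20 mm below this point; z up. Weighs 80 to 150 g
- heel_front (a point): middle of the straight front edge of the brown heel's underside, 29 mm ahead (+x) of its centre and 20 mm below it; same axes as heel_mid
- heel: the brown heel as a body; origin at the centre of its underside, same axes as heel_mid
- cork_heel: another heel, low, cork-coloured, 52 x 44 x 26 mm, origin under it; not to be used, leave alone
- hammer: hammer 240 long lying along its x, 26 mm high, origin under its middle; leave alone
- awl: wooden-handled awl 150 long lying along its x, 26 mm high, origin under its middle; leave alone
- wax: yellow puck of wax, 52 across, 22 high, origin under it; leave alone
- spool: upright dark red spool of thread, 48 across, 60 high, origin under it; leave alone
- glue_jar: amber jar with black cap, 64 across, 85 high, origin under it; leave alone
- tack_tin: upright tin, 72 across, 55 high, origin under it; leave alone
Mind the look-alikes: they are no part of the job. Several things look just like the heel: the one meant starts farthest from the robot's base.

How it is judged (in metres and radians):
On the way, in this order (a step that is already met when the one before it is completed fails the run):
1. the tilt knob has clicked over into the pressing position (value of joint tilt_knob above 1.2 rad), for 0.2 s.
2. the brown heel has been picked up off the bench (height (world z) of heel_mid above 0.06 m and contact force between the fingers and heel above 1 N), for 0.2 s.
At the end, for the whole second after the job is handed in: Knob clicked over (past 1.2 rad); the heel's underside on the seat, within 0.05 rad of parallel, front towards the toe, turned less than 0.09 rad and centred within 5 mm; still gripped (over 3 N), pressed on the seat with more than 3 N and at rest (value of joint tilt_knob above 1.2 rad and angle between the z axis of heel_mid and the z axis of seat, either way round below 0.05 rad and angle between the x axis of heel_mid and the x axis of seat, either way round below 0.09 rad and x of heel_mid in the frame of seat between -0.005 and 0.005 m and y of heel_mid in the frame of seat between -0.005 and 0.005 m and z of heel_mid in the frame of seat between 0.016 and 0.0225 m and x of heel_front in the frame of seat above 0.02 m and z of heel_front in the frame of seat below 0.004 m and contact force between heel and sole above 3 N and contact force between the fingers and heel above 3 N and linear speed of heel below 0.02 m/s); the arm keeps its last pose, push and grip.
It fails at once if something else on the bench was shifted by more than 30 mm (distance of any of cork_heel, hammer, awl, wax, spool, glue_jar, tack_tin from where it was at the start of the episode above 0.03 m).
It fails at once if the heel was rammed on the sole (over 60 N) (contact force between heel and sole above 60 N).
It also fails if it takes over 64 s, if anything falls off the work surface, if the arm or the gripper's body presses on something with over 40 N, if the wrist force passes 120 N, or if a joint passes its speed limit or range.

ROBOT

A 6-joint arm with a two-finger parallel gripper is mounted at the origin on the work surface. World frame = base frame: x ahead of the robot, y to its left, z up, the work surface at z = 0. Lengths are in m, angles in degrees, forces in N, time in s.
With the tool pointing down it reaches from about 0.3 to 0.75 m from the base axis. Payload 8.5 kg.
Tool frame: the origin (TCP) lies midway between the tips of the shut fingers; the grasp point (between the pads) lies 19 mm behind it (env.hold_point_z is the distance from the TCP to the grasp point, in m); z points along the fingers, y is the line along which they close (so a half turn about z gives the same grasp; the last joint's range is limited). The gripper opens to 85 mm and grips with 20 to 120 N. Pads are 22 mm wide; open, the fingers measure 114 mm over their backs; the gripper's body (76 mm by 85 mm) begins 54 mm behind the grasp point. The pads swing forward as they close: fully open they stand 13 mm farther back than shut.
Start: joints at [63.581, 21.807, 74.336, -0, 83.858, -12.336], TCP at [0.134, 0.533, 0.231] pointing down, gripper open.
Joint ranges: [-178.18, 178.18], [-50.72, 133.34], [12.68, 142.11], [-81.47, 261.47], [9.98, 163.14], [-165.26, 165.26]. Speed limits (degrees/s): [136.94, 136.94, 180, 180, 180, 180].

INTERFACE

Orientations are given as a 3x3 rotation matrix whose columns are the frame's x, y, z axes.
In Python, from rig import observe, get_image, camera_info, env gives the robot as it stands.
- The arm moves only by the tool drive_tool, never from a script. Its arguments are lists of equal length, an entry for each row: "offset": the shift along the tool's x, y, z in units of 40 mm (1.0 is 40 mm), a list of three; "turn": the turn, a rotation vector about the tool's x, y, z in units of 6 degrees (1.0 is 6 degrees), a list of three; "hand": the opening, from 0 (shut) to 1 (fully open). A call has exactly 10 rows; each row shifts and turns the commanded pose from where the row before left it, along the tool's axes as they then stand; what a row does not reach is not made up. A row lasts 1/8 s, in which the tool goes at most 62.5 mm and 10.7 degrees, less where a joint would pass 70% of its speed; a pose out of reach is approached as far as the arm can. A call is refused whole if a number of a shift passes 1 or a number of a turn 1, either way. A call with a gripper value outside its range is refused whole. The fingers move at their own pace and stop on an object; "newtons" is the grip in N (left out, the last holds). Time passes only in rows, so rows that do not move let the fingers close, or fill a call up. It gives the time, the measured TCP pose, the force, the opening and the grip force at its end, in the units of the state.
- observe(): the state, without advancing time (a new reading comes with each control period).
- get_image(name): name is "scene" or "top"; returns the picture (420x560x3 uint8, blue, green, red); there is no depth.
- camera_info(name): a dict with "fx", "fy", "cx", "cy" (pixels), "world_to_cam" (4x4, takes a point from world to camera coordinates). Camera axes: x right, y down, z forward; pixel columns grow to the right and rows downward; lengths in m; the calibration is good to about 2 mm. A picture is of the moment at which its call begins. camera_info takes no time and is no camera call.
- env.close_job(): hands the job in; it is judged then, once.
The state is a dict: "time_s": time; "q": joint angles; "qvel": joint speeds; "joint_efforts": joint torques, N m; "position": TCP position; "tool_rot": TCP orientation; "ft_force": force on the tool from outside, world axes, zero at the start; "wrist_torque": the same for the moment, N m; "grip_width": finger opening in m; "gripper_force": force on a finger pad.
Only numpy, scipy, OpenCV 4.12 (cv2) and the standard library are available. Lean on these libraries where they do the work, as an engineer would, in place of code of your own. Each camera call takes 0.05 s, during which the arm holds its last target. There are 200 camera calls.

## Working session

There is one attempt and no reset: what is moved stays moved. The work goes in short steps, Python scripts to look and compute and a tool call to move; the robot and the scene stay as the last step left them, time stands still between calls to the robot, and variables do not carry over. Pictures are saved under pics/ and viewed, at most 10 in all, crops included, and the job is handed in when it is done.

Besides the shell and the picture viewer there is one more tool, called after "Call:" as name(argument=value, ...) on one line, values as JSON. drive_tool: Moves the arm, as the interface text tells. Its arguments: {"type":"object","properties":{"offset":{"type":"array"},"turn":{"type":"array"},"hand":{"type":"array"},"newtons":{"type":"number"}},"required":["offset","turn","hand"]}

```bash
mkdir -p pics; ls
python3 - <<'E'
from rig import observe,get_image,camera_info,env
import cv2,numpy as np
for n in("scene","top"):
    cv2.imwrite(f"pics/{n}0.png",get_image(n)); c=camera_info(n); print(n,{k:np.round(v,4).tolist() for k,v in c.items()})
s=observe(); print(s["position"],s["tool_rot"],s["time_s"],env.hold_point_z)
E
```

```text
pics
scene {'fx': 484.5136, 'fy': 484.5136, 'cx': 286.0435, 'cy': 206.6022, 'world_to_cam': [[-0.3884, 0.9212, 0.0211, 0.1998], [0.6589, 0.2937, -0.6925, -0.2576], [-0.6442, -0.2551, -0.7211, 1.8114], [0.0, 0.0, 0.0, 1.0]]}
top {'fx': 506.1839, 'fy': 506.1839, 'cx': 286.5729, 'cy': 205.6748, 'world_to_cam': [[-0.028, -0.9994, 0.019, -0.0209], [-0.9897, 0.0251, -0.1408, 0.5567], [0.1402, -0.0227, -0.9899, 1.3383], [0.0, 0.0, 0.0, 1.0]]}
[0.13371388 0.53323362 0.23077285] [[-9.69944715e-01  2.43324696e-01 -5.84692052e-04]
 [ 2.43325230e-01  9.69944074e-01 -1.15179668e-03]
 [ 2.86858012e-04 -1.25944943e-03 -9.99999166e-01]] 0.1 0.0187
```

View pics/scene0.png

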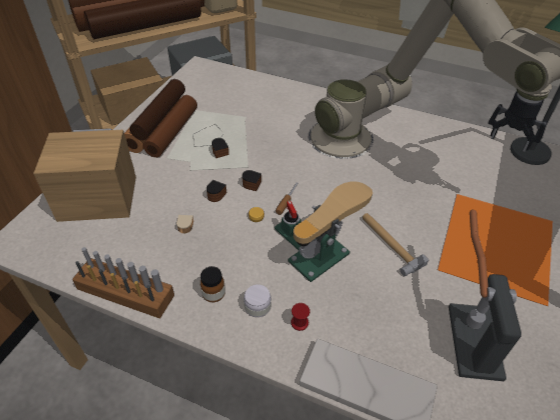

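View pics/top0.png

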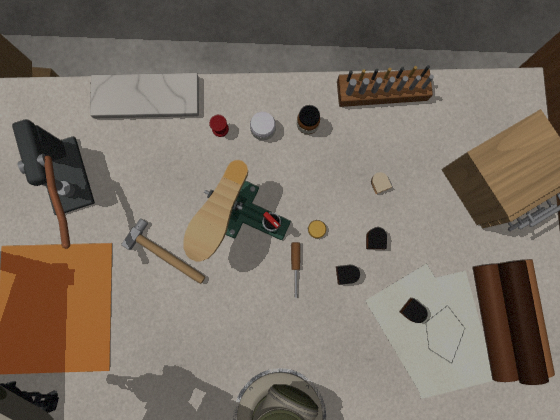

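The scene view shows the sole on its green jack around (325,225) with the red knob at (290,212). In the top view the knob is at (271,220), the heel seat at about (235,170), and three brown heels at (376,239), (347,274) and (414,311). I'll zoom in next.

```bash
cat > h.py <<'E'
import numpy as np,cv2
from rig import observe,get_image,camera_info,env
C={n:camera_info(n) for n in("scene","top")}
def proj(n,p):
    c=C[n];M=np.array(c["world_to_cam"]);q=M[:3,:3]@np.array(p)+M[:3,3]
    return np.array([c["fx"]*q[0]/q[2]+c["cx"],c["fy"]*q[1]/q[2]+c["cy"]])
def back(n,px,z):
    c=C[n];M=np.array(c["world_to_cam"]);R=M[:3,:3];o=-R.T@M[:3,3]
    d=R.T@np.array([(px[0]-c["cx"])/c["fx"],(px[1]-c["cy"])/c["fy"],1]);return o+d*(z-o[2])/d[2]
def tri(ps,pt):
    from scipy.optimize import least_squares
    r=least_squares(lambda x:np.r_[proj("scene",x)-ps,proj("top",x)-pt],[.45,0,.1]);return r.x,np.abs(r.fun).max()
def crop(img,x,y,w,h,k): return cv2.resize(img[y:y+h,x:x+w],None,fx=k,fy=k,interpolation=cv2.INTER_CUBIC)
E
python3 - <<'E'
from h import *
s=cv2.imread("pics/scene0.png");t=cv2.imread("pics/top0.png")
a=np.hstack([crop(t,180,150,120,120,3.3334),crop(s,260,165,120,120,3.3334)])
b=np.hstack([crop(t,330,220,100,50*2,2),crop(t,370,210,40,40,5)[:200],crop(s,190,130,80,40,5)[:200]])
cv2.imwrite("pics/c1.png",np.vstack([a[:, :800],b[:,:800]]))
for p in((376,239),(347,274),(414,311)):
    w=back("top",p,.04);print(p,w,np.hypot(w[0],w[1]))
E
```

```text
(376, 239) [ 0.45876187 -0.27506358  0.04      ] 0.5349041281756397
(347, 274) [ 0.36720255 -0.19224669  0.04      ] 0.4144834207574978
(414, 311) [ 0.26494175 -0.36616521  0.04      ] 0.451963599033539
```

View pics/c1.png

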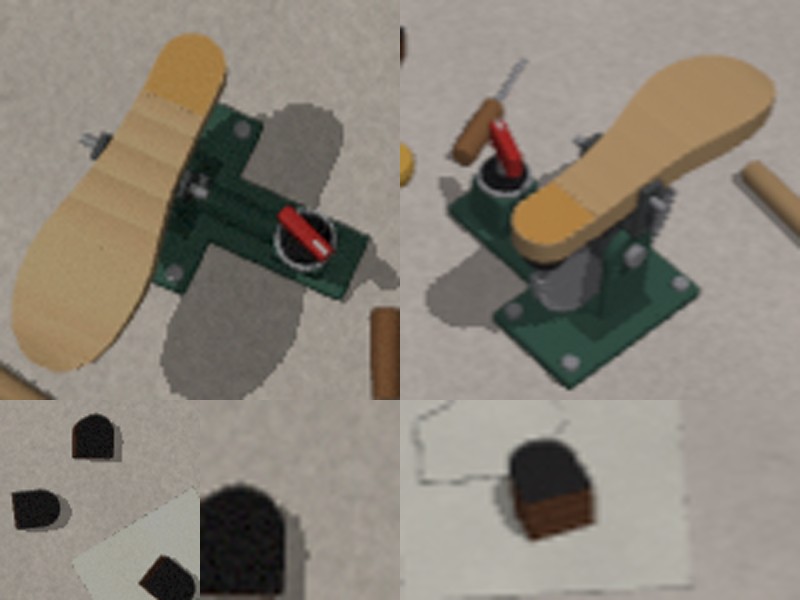

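Top left of the crop shows the seat as the orange area around crop (190,75), and the red bar runs from (285,213) to (325,255). The target heel is the one at top px (376,239), farthest at 0.535 m; its straight front faces the robot. I'll fit silhouettes in both views.

```bash
cat >> h.py <<'E'
from scipy.optimize import minimize
def rast(n,pts,box):   # 8x supersampled hull coverage
    x,y,w,h=box;k=8
    u=np.array([proj(n,p) for p in pts]);u=((u+.5-[x,y])*k).astype(np.float32)
    m=np.zeros((h*k,w*k),np.uint8);cv2.fillConvexPoly(m,np.int32(np.round(cv2.convexHull(u)[:,0]*16)),255,shift=4)
    return cv2.resize(m,(w,h),interpolation=cv2.INTER_AREA)/255.
def fit(views,model,x0,step,restarts=3):  # views: {name:(mask,box)}
    def cost(x): return sum(np.sum((rast(n,model(x),b)-m)**2) for n,(m,b) in views.items())
    x=np.array(x0,float)
    for i in range(restarts):
        S=np.vstack([x]+[x+np.eye(len(x))[j]*step[j] for j in range(len(x))])
        r=minimize(cost,x,method="Nelder-Mead",options=dict(initial_simplex=S,xatol=1e-5,fatol=1e-3,maxiter=600));x=r.x
    return x,r.fun,sum(m.sum() for m,_ in views.values())
def dshape(L,W,flat): # D outline, straight at +x
    b=L/2; r=b-flat   # flat sides from x=-flat..b; ellipse behind
    t=np.linspace(np.pi/2,3*np.pi/2,25)
    return np.r_[[[b,-W/2],[b,W/2]],np.c_[-flat+(L/2-flat)*np.cos(t),W/2*np.sin(t)]]
def Rz(a): return np.array([[np.cos(a),-np.sin(a),0],[np.sin(a),np.cos(a),0],[0,0,1]])
def Ry(a): return np.array([[np.cos(a),0,np.sin(a)],[0,1,0],[-np.sin(a),0,np.cos(a)]])
def bar(x): 
    P=np.array([[a,b,c] for a in(-.025,.025) for b in(-.007,.007) for c in(.091,.117)]);return P@Rz(x[2]).T+[x[0],x[1],0]
def heel(x,H=.040):
    d=dshape(.058,.050,.004);P=np.r_[np.c_[d,0*d[:,0]],np.c_[d,0*d[:,0]+H]];return P@Rz(x[2]).T+[x[0],x[1],0]
def seatR(x): return Rz(x[3])@Ry(-x[4])  # x towards toe, z leans away from toe
def seat(x): 
    d=dshape(.058,.052,.003);return np.c_[d,0*d[:,0]]@seatR(x).T+x[:3]
def mask(img,box,kind):
    x,y,w,h=box;c=img[y:y+h,x:x+w];hsv=cv2.cvtColor(c,cv2.COLOR_BGR2HSV).astype(int);H,S,V=[hsv[...,i] for i in range(3)]
    if kind=="red": m=((H<8)|(H>172))&(S>150)&(V>70)
    if kind=="dark": m=(V<75)|((S>90)&(V<120))
    if kind=="seat": m=(H>12)&(H<22)&(S>145)&(V>150)
    m=m.astype(np.uint8);k,l,st,_=cv2.connectedComponentsWithStats(m);i=1+np.argmax(st[1:,4]);return (l==i).astype(float)
E
python3 - <<'E'
from h import *
I={"scene":cv2.imread("pics/scene0.png"),"top":cv2.imread("pics/top0.png")}
def v(kind,bs,top,sc): return {"top":(mask(I["top"],bs[0],kind),bs[0]),"scene":(mask(I["scene"],bs[1],kind),bs[1])}
k0=back("top",(271.5,220),.11);h0=back("top",(376,239),.04)
ps=proj("scene",h0);print("heel scene px",ps)
kb=((255,203,34,34),(275,190,30,35)); hb=((358,220,36,36),(int(ps[0])-16,int(ps[1])-16,32,34)); sb=((215,150,45,45),(288,208,50,45))
K=v("red",kb,0,0);Hh=v("dark",hb,0,0);S=v("seat",sb,0,0)
out=[]
for nm,V,bx in(("k",K,kb),("h",Hh,hb),("s",S,sb)):
    row=[]
    for n,b in zip(("top","scene"),bx):
        c=I[n][b[1]:b[1]+b[3],b[0]:b[0]+b[2]];m=V[n][0]
        row+=[cv2.resize(c,(190,190)),cv2.resize((m*255).astype(np.uint8)[...,None].repeat(3,2),(190,190),interpolation=0)]
    out.append(np.hstack(row))
cv2.imwrite("pics/m1.png",np.vstack(out))
for a in(-.8,-.4,.8):print("knob",fit(K,bar,[k0[0],k0[1],a],[.004,.004,.2]))
print("heel",fit(Hh,heel,[h0[0],h0[1],np.pi],[.004,.004,.2]))
s0,e=tri((309,228),(237,168));print("seat tri",s0,e)
for n in("top","scene","both"):
    VV=S if n=="both" else {n:S[n]}
    print("seat",n,fit(VV,seat,[*s0,-2.7 if 0 else np.arctan2(.1,-.3)+np.pi*0,.1],[.006,.006,.006,.3,.1]))
E
```

```text
heel scene px [214.17628514 186.73992336]
knob (array([0.51118368, 0.00771692, 0.79236511]), np.float64(87.6649750096117), np.float64(178.0))
knob (array([0.51113827, 0.00789914, 0.7798596 ]), np.float64(87.98622068435216), np.float64(178.0))
knob (array([0.51107455, 0.00749104, 0.77847541]), np.float64(87.19821607074202), np.float64(178.0))
heel (array([ 0.46263243, -0.27802192,  3.08565825]), np.float64(68.59454056132256), np.float64(729.0))
seat tri [0.62796408 0.09579609 0.18752052] 4.286542052882112
seat top (array([0.62930659, 0.09078034, 0.16960614, 2.70517472, 0.4063534 ]), np.float64(91.02748173779315), np.float64(288.0))
seat scene (array([ 0.63704384,  0.09848506,  0.1900702 ,  2.73227374, -0.14810533]), np.float64(32.96422914263745), np.float64(249.0))
seat both (array([0.62792533, 0.08972885, 0.17354755, 2.58531684, 0.36710558]), np.float64(188.70003844675125), np.float64(537.0))
```

View pics/m1.png

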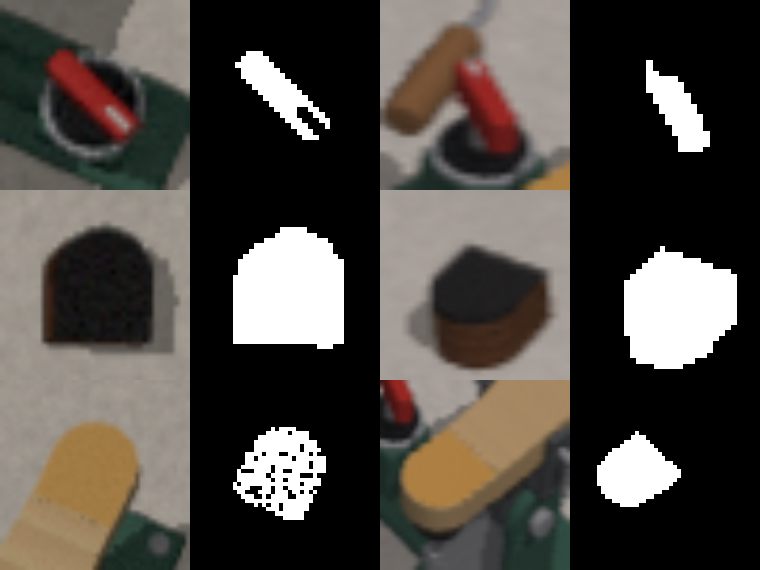

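The masks are clean apart from holes, which I'll fill. The knob is at about (0.511, 0.008) with its bar at yaw 45°, the heel is at (0.4626, −0.278), and the seat is near (0.63, 0.09, 0.17). I'll lift and turn the tool first.

Call:
drive_tool(offset=[[0,0,-1],[0,0,-1],[0,0,-1],[0,0,0],[0,0,0],[0,0,0],[0,0,0],[0,0,0],[0,0,0],[0,0,0]], turn=[[0,0,-1],[0,0,-1],[0,0,-1],[0,0,-1],[0,0,-1],[0,0,-1],[0,0,-1],[0,0,-1],[0,0,-1],[0,0,-0.8]], hand=[1,1,1,1,1,1,1,1,1,1])

```text
time_s: 1.35
position: [0.1338, 0.5334, 0.3509]
tool_rot: [[-0.709, -0.706, -0.0], [-0.706, 0.709, -0.001], [0.001, -0.0, -1.0]]
ft_force: [0.3, 0.1, -0.3]
grip_width: 0.0852
gripper_force: 0.0
```

```bash
cat >> h.py <<'E'
def hullmask(m):
    p=np.argwhere(m>0)[:,::-1].astype(np.int32);o=np.zeros(m.shape,np.uint8);cv2.fillConvexPoly(o,cv2.convexHull(p),1);return o.astype(float)
def views(I,kind,bs): return {n:(hullmask(mask(I[n],b,kind)),b) for n,b in zip(("top","scene"),bs)}
def go(target): # offset in tool units from the current pose
    s=observe();R=np.array(s["tool_rot"]);return R.T@(np.array(target)-s["position"])/.04
E
python3 - <<'E'
from h import *
import h
I={"scene":cv2.imread("pics/scene0.png"),"top":cv2.imread("pics/top0.png")}
K=views(I,"red",((255,203,34,34),(275,190,30,35)));Hh=views(I,"dark",((358,220,36,36),(198,170,32,34)))
for V,m,x0 in((K,bar,[.511,.008,.78]),(Hh,heel,[.4626,-.278,3.08])):
    for n in("top","scene","both"): print(m.__name__,n,fit(V if n=="both" else {n:V[n]},m,x0,[.004,.004,.1]))
for thr in(125,135):
    def mk(img,box):
        x,y,w,hh=box;c=cv2.GaussianBlur(img,(0,0),.7)[y:y+hh,x:x+w];s=cv2.cvtColor(c,cv2.COLOR_BGR2HSV).astype(int);m=((s[...,0]>11)&(s[...,0]<23)&(s[...,1]>thr)&(s[...,2]>150)).astype(np.uint8)
        k,l,st,_=cv2.connectedComponentsWithStats(m);i=1+np.argmax(st[1:,4]);return hullmask(l==i)
    S={n:(mk(I[n],b),b) for n,b in zip(("top","scene"),((215,150,45,45),(288,208,50,45)))}
    for l in (0.05,.15): print("seat",thr,l,fit(S,seat,[.628,.092,.172,2.7,l],[.005,.005,.005,.1,.06]))
print(go([.511,.008,.35]))
E
```

```text
bar top (array([0.51166428, 0.00708264, 0.75680594]), np.float64(6.657285659361783), np.float64(110.0))
bar scene (array([0.5056361 , 0.00996642, 0.69874288]), np.float64(24.87767781622453), np.float64(95.0))
bar both (array([0.51095685, 0.00757328, 0.77464444]), np.float64(68.86921953094964), np.float64(205.0))
heel top (array([ 0.46329993, -0.27922706,  3.03899705]), np.float64(4.576993464052287), np.float64(424.0))
heel scene (array([ 0.45881744, -0.2752468 ,  3.14503408]), np.float64(15.920984236831988), np.float64(330.0))
heel both (array([ 0.46224541, -0.27831878,  3.04488754]), np.float64(62.522875816993455), np.float64(754.0))
seat 125 0.05 (array([0.62582642, 0.09097159, 0.1762065 , 2.66171896, 0.08525381]), np.float64(90.24049211841599), np.float64(662.0))
seat 125 0.15 (array([0.62681963, 0.09061351, 0.17566127, 2.66838945, 0.15603574]), np.float64(92.72098423683198), np.float64(662.0))
seat 135 0.05 (array([0.62577674, 0.09048159, 0.17515651, 2.61898288, 0.08244644]), np.float64(109.51961553248749), np.float64(628.0))
seat 135 0.15 (array([0.62700111, 0.09017056, 0.17484593, 2.59663369, 0.22096241]), np.float64(111.39035755478662), np.float64(628.0))
[  2.58738703 -15.9602881    0.0303931 ]
```

Call:
drive_tool(offset=[[0.16,-1,0],[0.16,-1,0],[0.16,-1,0],[0.16,-1,0],[0.16,-1,0],[0.16,-1,0],[0.16,-1,0],[0.16,-1,0],[0.16,-1,0],[0.16,-1,0]], turn=[[0,0,0],[0,0,0],[0,0,0],[0,0,0],[0,0,0],[0,0,0],[0,0,0],[0,0,0],[0,0,0],[0,0,0]], hand=[1,1,1,1,1,1,1,1,1,1])

```text
time_s: 2.6
position: [0.3703, 0.203, 0.3511]
tool_rot: [[-0.711, -0.704, -0.001], [-0.704, 0.711, -0.0], [0.0, 0.0, -1.0]]
ft_force: [-0.1, 0.0, -0.4]
grip_width: 0.0852
gripper_force: 0.0
```

Call:
drive_tool(offset=[[0.16,-1,0],[0.16,-1,0],[0.16,-1,0],[0.16,-1,0],[0.16,-1,0],[0.21,-0.92,0],[0,0,1],[0,0,1],[0,0,1],[0,0,0]], turn=[[0,0,0],[0,0,0],[0,0,0],[0,0,0],[0,0,0],[0,0,0],[0,0,0],[0,0,0],[0,0,0],[0,0,0]], hand=[1,1,1,1,1,1,1,1,1,1])

```text
time_s: 3.85
position: [0.5065, 0.0077, 0.2292]
tool_rot: [[-0.711, -0.703, -0.006], [-0.703, 0.711, 0.001], [0.003, 0.005, -1.0]]
ft_force: [-0.2, 0.8, 1.4]
grip_width: 0.0857
gripper_force: 0.0
```

Call:
drive_tool(offset=[[-0.05,-0.03,1],[0,0,1],[0,0,0.9],[0,0,0.5],[0,0,0],[0,0,0],[0,0,0],[0,0,0],[0,0,0],[0,0,0]], turn=[[0,0,0],[0,0,0],[0,0,0],[0,0,0],[0,0,0],[0,0,0],[0,0,0],[0,0,0],[0,0,0],[0,0,0]], hand=[1,1,1,1,1,0,0,0,0,0], newtons=40)

```text
time_s: 5.1
position: [0.5097, 0.0084, 0.0958]
tool_rot: [[-0.711, -0.703, -0.0], [-0.703, 0.711, 0.001], [-0.0, 0.001, -1.0]]
ft_force: [-3.4, 2.1, 5.7]
grip_width: 0.0128
gripper_force: 40.9
```

Call:
drive_tool(offset=[[0,0,0],[0,0,0],[0,0,0],[0,0,0],[0,0,0],[0,0,0],[0,0,0],[0,0,0],[0,0,0],[0,0,0]], turn=[[0,0,0.7],[0,0,0.9],[0,0,0.9],[0,0,0.9],[0,0,0.9],[0,0,0.9],[0,0,0.9],[0,0,0.9],[0,0,0.9],[0,0,0.9]], hand=[0,0,0,0,0,0,0,0,0,0])

```text
time_s: 6.35
position: [0.5095, 0.0089, 0.0958]
tool_rot: [[-0.99, 0.143, -0.001], [0.143, 0.99, 0.001], [0.001, 0.001, -1.0]]
ft_force: [-2.7, 4.1, 6.9]
grip_width: 0.0134
gripper_force: 40.0
```

Call:
drive_tool(offset=[[0,0,0],[0,0,0],[0,0,0],[0,0,0],[0,0,0],[0,0,0],[0,0,0],[0,0,0],[0,0,0],[0,0,0]], turn=[[0,0,0.9],[0,0,0.9],[0,0,0.9],[0,0,0.9],[0,0,0.3],[0,0,0],[0,0,0],[0,0,0],[0,0,0],[0,0,0]], hand=[0,0,0,0,0,0,0,0,0,0])

```text
time_s: 7.6
position: [0.5095, 0.0091, 0.0958]
tool_rot: [[-0.853, 0.522, -0.001], [0.522, 0.853, 0.002], [0.001, 0.001, -1.0]]
ft_force: [-1.6, 6.9, 6.1]
grip_width: 0.0135
gripper_force: 40.1
```

Call:
drive_tool(offset=[[0,0,0],[0,0,0],[0,0,0],[0,0,0],[0,0,-0.5],[0,0,-0.9],[0,0,-0.9],[0,0,-0.9],[0,0,-0.4],[0,0,0]], turn=[[0,0,0],[0,0,0],[0,0,0],[0,0,0],[0,0,0],[0,0,0],[0,0,-1],[0,0,-1],[0,0,-1.0],[0,0,-1.0]], hand=[1,1,1,1,1,1,1,1,1,1])

```text
time_s: 8.85
position: [0.5104, 0.0079, 0.2407]
tool_rot: [[-0.992, 0.127, 0.003], [0.127, 0.992, -0.001], [-0.003, -0.0, -1.0]]
ft_force: [-0.2, 0.9, -0.7]
grip_width: 0.0855
gripper_force: 0.0
```

Call:
drive_tool(offset=[[0,0,0],[0.1,-0.9,0],[0.1,-0.9,0],[0.1,-0.9,0],[0.1,-0.9,0],[0.1,-0.9,0],[0.1,-0.9,0],[0.1,-0.9,0],[0.07,-0.9,0],[0,0,0]], turn=[[0,0,-0.4],[0,0,0],[0,0,0],[0,0,0],[0,0,0],[0,0,0],[0,0,0],[0,0,0],[0,0,0],[0,0,0]], hand=[1,1,1,1,1,1,1,1,1,1])

```text
time_s: 10.1
position: [0.4532, -0.278, 0.2389]
tool_rot: [[-0.996, 0.092, -0.0], [0.092, 0.996, 0.0], [0.0, 0.0, -1.0]]
ft_force: [0.5, 0.0, 0.1]
grip_width: 0.0856
gripper_force: 0.0
```

Run:
```python
from h import *
I={n:get_image(n) for n in("top","scene")}
for n in I: cv2.imwrite(f"pics/{n}1.png",I[n])
K=views(I,"red",((255,203,34,34),(275,190,30,35)))
for n in K: print("knob",n,fit({n:K[n]},bar,[.511,.008,-.56],[.004,.004,.1]))
cv2.imwrite("pics/c2.png",np.vstack([np.hstack([crop(I["top"],200,145,80,60,5),crop(I["scene"],280,195,80,60,5)]),np.hstack([crop(I["top"],330,190,100,75,4),crop(I["scene"],180,140,100,75,4)])]))
s=observe();print(s["position"],s["time_s"])
```

```text
knob top (array([ 0.51227051,  0.00704238, -0.54892801]), np.float64(11.055148019992311), np.float64(114.0))
knob scene (array([ 0.50697804,  0.00978836, -0.43242139]), np.float64(24.593479430988083), np.float64(129.0))
[ 0.45366631 -0.27580915  0.23916875] 10.2
```

View pics/c2.png

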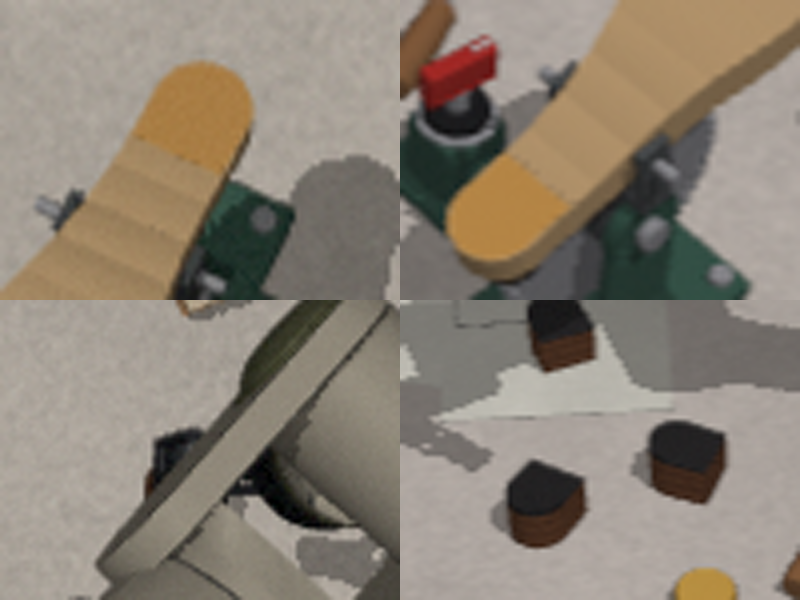

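Top row: the seat is clean in both views (top px ≈ (239,168), scene px ≈ (301,238)), and the knob has turned about 1.31 rad, so it clicked. Bottom row: the arm hovers over the target heel, which is undisturbed. Next I'll fit the seat jointly, using the images from before and after the click and the pivot geometry.

```bash
cat > seatfit.py <<'E'
from h import *
import h
from scipy.optimize import least_squares
def smask(img,box,thr):
    x,y,w,hh=box;c=img[y:y+hh,x:x+w];c=cv2.GaussianBlur(c,(0,0),.6);s=cv2.cvtColor(c,cv2.COLOR_BGR2HSV).astype(int)
    m=((s[...,0]>10)&(s[...,0]<24)&(s[...,1]>thr)&(s[...,2]>135)).astype(np.uint8);k,l,st,_=cv2.connectedComponentsWithStats(m);i=1+np.argmax(st[1:,4]);return hullmask(l==i)
B={"top":(212,148,48,48),"scene":(284,205,56,54)}
OFF={"top":np.array([.002,-.0017,0]),"scene":np.array([-.0035,.0011,0])}
I=[{n:cv2.imread(f"pics/{n}{k}.png") for n in B} for k in(0,1)]
def ptsof(x,k,n):
    lean=x[4]+(0.25 if k else 0); R=Rz(x[3])@Ry(-lean); d=dshape(.058,.052,.003)
    return (np.c_[d[:,0]-.067,d[:,1],0*d[:,0]+.071])@R.T+x[:3]+OFF[n]
if __name__=="__main__":
    for n,px in(("top",(238,168)),("scene",(300,238))):
        hs=cv2.cvtColor(I[1][n],cv2.COLOR_BGR2HSV);print(n,"seat",hs[px[1]-1:px[1]+2,px[0]-1:px[0]+2].mean((0,1)))
    print("pale",cv2.cvtColor(I[1]["top"],cv2.COLOR_BGR2HSV)[190,222:226],cv2.cvtColor(I[1]["scene"],cv2.COLOR_BGR2HSV)[222,316:319])
    for thr in (118,128,138):
        M={(k,n):smask(I[k][n],B[n],thr) for k in(0,1) for n in B}
        def run(keys,x0):
            cost=lambda x:sum(np.sum((rast(n,ptsof(x,k,n),B[n])-M[k,n])**2) for k,n in keys)
            x=np.array(x0);st=[.005,.005,.006,.08,.08]
            for _ in range(4):
                r=minimize(cost,x,method="Nelder-Mead",options=dict(initial_simplex=np.vstack([x]+[x+np.eye(5)[j]*st[j] for j in range(5)]),fatol=1e-3,xatol=1e-5,maxiter=500));x=r.x
            R=Rz(x[3])@Ry(-(x[4]+.25));return x,r.fun,x[:3]+R@[-.067,0,.071]
        allk=list(M);x,f,c=run(allk,[.56,.12,.11,2.68,.1])
        print(thr,[M[k].sum() for k in allk],"x",x.round(4),"cost",round(f,1),"seat",c.round(4),"per",[round(np.sum((rast(n,ptsof(x,k,n),B[n])-M[k,n])**2),1) for k,n in allk])
E
python3 seatfit.py
```

```text
top seat [ 17.         152.44444444 167.77777778]
scene seat [ 17.         156.77777778 179.88888889]
pale [[ 17 102 158]
 [ 18 103 154]
 [ 17 103 153]
 [ 17 105 151]] [[ 17 103 173]
 [ 17 103 174]
 [ 17 103 174]]
118 [np.float64(401.0), np.float64(307.0), np.float64(360.0), np.float64(341.0)] x [0.5609 0.1249 0.1075 2.6638 0.0926] cost 61.8 seat [0.6381 0.0849 0.1519] per [np.float64(22.2), np.float64(10.3), np.float64(19.6), np.float64(9.7)]
128 [np.float64(385.0), np.float64(291.0), np.float64(347.0), np.float64(324.0)] x [0.5612 0.1235 0.1081 2.6758 0.0892] cost 97.4 seat [0.6387 0.0845 0.1528] per [np.float64(37.4), np.float64(21.2), np.float64(23.5), np.float64(15.2)]
138 [np.float64(359.0), np.float64(269.0), np.float64(322.0), np.float64(301.0)] x [0.5601 0.1254 0.1084 2.6573 0.1229] cost 174.8 seat [0.6382 0.0843 0.1501] per [np.float64(55.7), np.float64(45.7), np.float64(38.0), np.float64(35.4)]
```

Call:
drive_tool(offset=[[0,-0.01,1],[0,0,1],[0,0,1],[0,0,1],[0,0,0.9],[0,0,0.6],[0,0,0.3],[0,0,0],[0,0,0],[0,0,0]], turn=[[0,0,0],[0,0,0],[0,0,0],[0,0,0],[0,0,0],[0,0,0],[0,0,0],[0,0,0],[0,0,0],[0,0,0]], hand=[1,1,1,1,1,1,1,1,1,1])

```text
time_s: 11.45
position: [0.4541, -0.2767, 0.0082]
tool_rot: [[-0.996, 0.089, 0.001], [0.089, 0.996, -0.001], [-0.001, -0.001, -1.0]]
ft_force: [-0.3, 0.5, 0.3]
grip_width: 0.0854
gripper_force: 0.0
```

Call:
drive_tool(offset=[[0,0,0],[0,0,0],[0,0,0],[0,0,0],[0,0,0],[0,0,0],[0,0,0],[0,0,0],[0,0,0],[0,0,0]], turn=[[0,0,0],[0,0,0],[0,0,0],[0,0,0],[0,0,0],[0,0,0],[0,0,0],[0,0,0],[0,0,0],[0,0,0]], hand=[0,0,0,0,0,0,0,0,0,0], newtons=50)

```text
time_s: 12.7
position: [0.4538, -0.2767, 0.0078]
tool_rot: [[-0.996, 0.089, 0.0], [0.089, 0.996, -0.001], [-0.001, -0.0, -1.0]]
ft_force: [-0.8, 1.2, 5.5]
grip_width: 0.0492
gripper_force: 52.0
```

Call:
drive_tool(offset=[[0,0,-0.3],[0,0,-0.7],[0,0,-1],[0,0,-1],[0,0,-1],[0,0,-1],[0,0,-1],[0,0,-0.7],[0,0,-0.3],[0,0,0]], turn=[[0,0,0],[0,0,0],[0,0,0],[0,0,0],[0,0,0.9],[0,0,0.9],[0,0,0.9],[0,0,0.9],[0,0,0.1],[0,0,0]], hand=[0,0,0,0,0,0,0,0,0,0])

```text
time_s: 13.95
position: [0.4536, -0.2764, 0.2874]
tool_rot: [[-0.889, 0.457, 0.0], [0.457, 0.889, -0.0], [-0.0, -0.0, -1.0]]
ft_force: [-0.6, 0.3, -1.3]
grip_width: 0.0493
gripper_force: 51.6
```

```bash
cat > tgt.py <<'E'
from h import *
from scipy.spatial.transform import Rotation as Ro
import sys
def target(c=(.638,.085,.152),yaw=2.664,lean=.343,h=.06,dx=.0079,du=.0078):
    S=Rz(yaw)@Ry(-lean);R=np.c_[S[:,0],-S[:,1],-S[:,2]]
    return np.array(c)+S@[dx,0,du+h],R
if __name__=="__main__":
    p,R=target(h=float(sys.argv[1]));s=observe();R0=np.array(s["tool_rot"])
    print("pos",p.round(4),"now",np.round(s["position"],4),"off in current frame/40mm",(R0.T@(p-s["position"])/.04).round(2),"in final frame",(R.T@(p-s["position"])/.04).round(2),"turn",(Ro.from_matrix(R0.T@R).as_rotvec(degrees=True)/6).round(3),"ft",np.round(s["ft_force"],1),"M",np.round(s["wrist_torque"],2),"grip",s["grip_width"],s["gripper_force"])
E
python3 tgt.py .06
```

```text
pos [0.6516 0.0779 0.2185] now [ 0.4536 -0.2764  0.2874] off in current frame/40mm [-0.35 10.14  1.72] in final frame [-0.89 10.14  1.51] turn [-0.006  3.279  0.028] ft [-0.6  0.3 -1.3] M [-0.04  0.05  0.13] grip 0.04929971429630218 51.61925196647644
```

Call:
drive_tool(offset=[[0,0.6,0],[0,1,0],[0,1,0],[0,1,0],[0,1,0],[0,1,0],[0,1,0],[0,1,0],[0,1,0],[0,1,0]], turn=[[0,0,0],[0,0,0],[0,0,0],[0,0,0],[0,0,0],[0,0,0],[0,0,0],[0,0,0],[0,0,0],[0,0,0]], hand=[0,0,0,0,0,0,0,0,0,0])

```text
time_s: 15.2
position: [0.6299, 0.066, 0.2855]
tool_rot: [[-0.889, 0.457, -0.003], [0.457, 0.889, 0.0], [0.003, -0.001, -1.0]]
ft_force: [0.7, -0.9, -0.5]
grip_width: 0.0495
gripper_force: 51.6
```

Call:
drive_tool(offset=[[0,0.54,0],[0,0,0],[0,0,0],[0,0,0],[0,0,0],[-0.4,0,0.5],[-0.4,0,0.5],[0,0,0.3],[0,0,0],[0,0,0]], turn=[[0,0.4,0],[0,0.8,0],[0,0.8,0],[0,0.8,0],[0,0.48,0.03],[0,0,0],[0,0,0],[0,0,0],[0,0,0],[0,0,0]], hand=[0,0,0,0,0,0,0,0,0,0])

```text
time_s: 16.45
position: [0.6509, 0.0781, 0.2276]
tool_rot: [[-0.836, 0.461, -0.299], [0.434, 0.888, 0.154], [0.337, -0.001, -0.942]]
ft_force: [0.9, 0.4, -1.5]
grip_width: 0.0493
gripper_force: 51.6
```

```bash
python3 - <<'E'
from h import *
for n in("top","scene"): cv2.imwrite(f"pics/{n}2.png",get_image(n))
a=cv2.imread("pics/top2.png");b=cv2.imread("pics/scene2.png")
cv2.imwrite("pics/c3.png",np.hstack([crop(a,190,120,100,100,4),crop(b,260,170,100,100,4)]))
E
python3 tgt.py .03
```

```text
pos [0.6427 0.0826 0.1903] now [0.651  0.0781 0.228 ] off in current frame/40mm [-0.1   0.    0.97] in final frame [-0.1   0.    0.97] turn [-0.001  0.003 -0.013] ft [ 0.4  1.1 -0.2] M [-0.07 -0.2   0.07] grip 0.04960504198179876 51.57488465309143
```

View pics/c3.png

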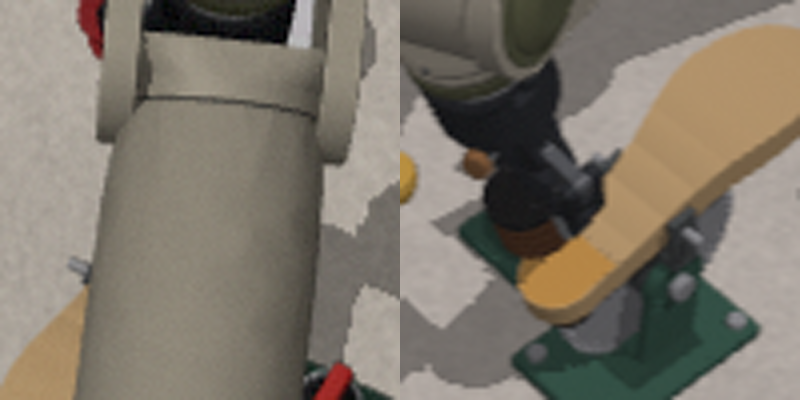

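The top view is blocked by the arm. In the scene view the brown heel hovers just above and behind the orange seat (crop (535,240)), aligned with it. I'll approach slowly.

Call:
drive_tool(offset=[[-0.05,0,0.3],[-0.05,0,0.3],[0,0,0.3],[0,0,0.2],[0,0,0.2],[0,0,0.1],[0,0,0],[0,0,0],[0,0,0],[0,0,0]], turn=[[0,0,0],[0,0,0],[0,0,0],[0,0,0],[0,0,0],[0,0,0],[0,0,0],[0,0,0],[0,0,0],[0,0,0]], hand=[0,0,0,0,0,0,0,0,0,0])

```text
time_s: 17.8
position: [0.6375, 0.085, 0.1736]
tool_rot: [[-0.835, 0.461, -0.299], [0.434, 0.887, 0.154], [0.336, -0.001, -0.942]]
ft_force: [-0.4, -0.2, -0.9]
grip_width: 0.0494
gripper_force: 51.6
```

```bash
python3 - <<'E'
from h import *
from tgt import target
cv2.imwrite("pics/scene3.png",get_image("scene"))
b=cv2.imread("pics/scene3.png")
s=observe();R=np.array(s["tool_rot"]);p=np.array(s["position"])
k=10;x0,y0,w,h=275,195,60,60
c=crop(b,x0,y0,w,h,k);c2=c.copy()
O=np.array([-.0035,.0011,0]);S=Rz(2.664)@Ry(-.343);d=dshape(.058,.052,.003);e=dshape(.058,.05,.004)
def draw(P,col):
    u=np.array([proj("scene",q+O) for q in P]);u=(u+.5-[x0,y0])*k;cv2.polylines(c2,[np.int32(u)],True,col,1)
draw(np.c_[d,0*d[:,0]]@S.T+[.638,.085,.152],(255,0,0))
for z in(.0078,.0078-.04): draw(np.c_[e[:,0]-.0079,-e[:,1],0*e[:,0]+z]@R.T+p,(0,255,0))
cv2.imwrite("pics/c4.png",np.hstack([cv2.resize(c,(400,400)),cv2.resize(c2,(400,400),interpolation=cv2.INTER_AREA)]))
E
python3 tgt.py .0
```

```text
pos [0.6337 0.0872 0.162 ] now [0.6375 0.085  0.1736] off in current frame/40mm [0.01 0.01 0.31] in final frame [0.01 0.01 0.31] turn [-0.003 -0.003 -0.018] ft [-0.4  0.5 -0.8] M [-0.15 -0.2  -0.01] grip 0.0491768537077665 51.59173294901848
```

View pics/c4.png

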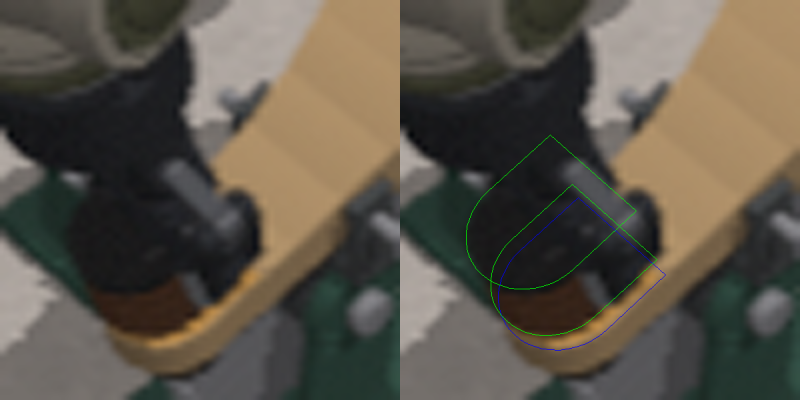

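Overlay check: the predicted heel outline (green) and seat outline (blue) match the visible brown block and the orange rim within about a pixel. The heel sits about 12 mm above the seat, so I'll go down gently.

Call:
drive_tool(offset=[[0,0,0.04],[0,0,0.04],[0,0,0.04],[0,0,0.03],[0,0,0.03],[0,0,0.02],[0,0,0.02],[0,0,0.02],[0,0,0],[0,0,0]], turn=[[0,0,0],[0,0,0],[0,0,0],[0,0,0],[0,0,0],[0,0,0],[0,0,0],[0,0,0],[0,0,0],[0,0,0]], hand=[0,0,0,0,0,0,0,0,0,0])

```text
time_s: 19.1
position: [0.635, 0.0863, 0.1659]
tool_rot: [[-0.836, 0.461, -0.297], [0.435, 0.887, 0.154], [0.334, -0.0, -0.943]]
ft_force: [1.1, -0.4, 7.9]
grip_width: 0.0493
gripper_force: 52.5
```

```bash
python3 tgt.py .0
```

```text
pos [0.6337 0.0872 0.162 ] now [0.635  0.0863 0.1659] off in current frame/40mm [0.  0.  0.1] in final frame [0.  0.  0.1] turn [ 0.005  0.021 -0.015] ft [ 1.1 -0.4  7.9] M [-0.21 -0.    0.06] grip 0.04933388768968609 52.49127298593521
```

Call:
drive_tool(offset=[[0,0,0.02],[0,0,0.02],[0,0,0.02],[0,0,0.01],[0,0,0],[0,0,0],[0,0,0],[0,0,0],[0,0,0],[0,0,0]], turn=[[0,0,0],[0,0,0],[0,0,0],[0,0,0],[0,0,0],[0,0,0],[0,0,0],[0,0,0],[0,0,0],[0,0,0]], hand=[0,0,0,0,0,0,0,0,0,0])

```text
time_s: 20.35
position: [0.6349, 0.0864, 0.1652]
tool_rot: [[-0.837, 0.461, -0.293], [0.435, 0.887, 0.154], [0.331, 0.001, -0.944]]
ft_force: [0.7, -2.3, 16.0]
grip_width: 0.0494
gripper_force: 53.5
```

```bash
python3 tgt.py .0
```

```text
pos [0.6337 0.0872 0.162 ] now [0.6349 0.0864 0.1652] off in current frame/40mm [0.01 0.   0.09] in final frame [0.01 0.   0.09] turn [ 0.017  0.057 -0.013] ft [ 0.7 -2.3 16. ] M [-0.35  0.14  0.07] grip 0.049351379020895335 53.47270309925079
```

Contact came about 3 mm early. I'll refit the seat with that contact height as a constraint, to check the lean and centring.

```bash
cat > refit.py <<'E'
from seatfit import *
s=observe();R=np.array(s["tool_rot"]);uc=s["position"]+R@[-.0079,0,.0078];print("underside centre",uc.round(4),"lean now",np.arcsin(R[2,0]).round(4),"yaw",np.arctan2(R[1,0],R[0,0]).round(4))
M={(k,n):smask(I[k][n],B[n],115) for k in(0,1) for n in B}
def full(y,lean,zc):  # y: x,y of seat centre, yaw ; zc True -> plane through uc
    S=Rz(y[2])@Ry(-lean);n=S[:,2];z=uc[2]-(n[0]*(y[0]-uc[0])+n[1]*(y[1]-uc[1]))/n[2]
    c=np.array([y[0],y[1],z]);return np.r_[c-S@[-.067,0,.071],y[2],lean-.25],c
for lean in(.25,.29,.33,.37,.41):
    def cost(y):
        x,_=full(y,lean,1);return sum(np.sum((rast(n,ptsof(x,k,n)+(y[3:5].tolist()+[0] if n=="top" else y[5:7].tolist()+[0]),B[n])-M[k,n])**2) for k,n in M)+np.sum(np.array(y[3:7])**2)/.0015**2*1.0
    y=np.array([.638,.085,2.664,0,0,0,0])
    for _ in range(3):
        r=minimize(cost,y,method="Nelder-Mead",options=dict(initial_simplex=np.vstack([y]+[y+np.eye(7)[j]*[.004,.004,.06,.001,.001,.001,.001][j] for j in range(7)]),maxiter=700,fatol=1e-3,xatol=1e-5));y=r.x
    c=full(y,lean,1)[1];e=(Rz(y[2])@Ry(-lean)).T@(uc-c);print(lean,"cost",round(r.fun,1),"c",c.round(4),"yaw",y[2].round(3),"cam",(y[3:]*1e3).round(1),"heel in seat mm",(e*1e3).round(1))
E
python3 refit.py
```

```text
underside centre [0.6392 0.0842 0.1553] lean now 0.337 yaw 2.6625
0.25 cost 68.6 c [0.6393 0.085  0.1553] yaw 2.681 cam [-1.1 -0.7  1.   0.9] heel in seat mm [-0.3  0.8  0. ]
0.29 cost 58.1 c [0.6392 0.0848 0.1554] yaw 2.674 cam [-1.3 -0.5  1.2  1.2] heel in seat mm [-0.4  0.5 -0. ]
0.33 cost 57.3 c [0.6393 0.085  0.1554] yaw 2.675 cam [-1.7 -0.5  1.1  1.3] heel in seat mm [-0.3  0.7  0. ]
0.37 cost 68.5 c [0.639  0.0849 0.1555] yaw 2.662 cam [-2.  -0.4  1.2  1.5] heel in seat mm [-0.6  0.5 -0. ]
0.41 cost 87.6 c [0.6387 0.0848 0.1556] yaw 2.646 cam [-2.5 -0.3  1.7  1.6] heel in seat mm [-0.8  0.3  0. ]
```

Lean is about 0.315 and centring is within 1 mm. I'll ease the lean slightly, loosen the grip so the heel can settle flush under the push, then grip firmly again.

Call:
drive_tool(offset=[[0,0,0],[0,0,0],[0,0,0],[0,0,0.02],[0,0,0.02],[0,0,0.02],[0,0,0],[0,0,0],[0,0,0],[0,0,0]], turn=[[0,-0.1,0],[0,-0.05,0],[0,0,0],[0,0,0],[0,0,0],[0,0,0],[0,0,0],[0,0,0],[0,0,0],[0,0,0]], hand=[0,0,0,0,0,0,0,0,0,0], newtons=22)

```text
time_s: 21.6
position: [0.6347, 0.0869, 0.164]
tool_rot: [[-0.843, 0.461, -0.277], [0.437, 0.887, 0.147], [0.314, 0.002, -0.949]]
ft_force: [2.8, -0.8, 23.1]
grip_width: 0.0493
gripper_force: 48.6
```

```bash
python3 tgt.py .0
```

```text
pos [0.6337 0.0872 0.162 ] now [0.6347 0.0869 0.164 ] off in current frame/40mm [ 0.01 -0.01  0.05] in final frame [ 0.01 -0.01  0.06] turn [ 0.027  0.227 -0.008] ft [ 2.8 -0.8 23.1] M [-0.21  0.17  0.08] grip 0.049308754270272655 48.564841448678635
```

Call:
drive_tool(offset=[[0,0,0],[0,0,0],[0,0,0],[0,0,0],[0,0,0],[0,0,0],[0,0,0],[0,0,0],[0,0,0],[0,0,0]], turn=[[0,-0.1,0],[0,-0.1,0],[0,-0.1,0],[0,0,0],[0,0,0],[0,0,0],[0,0,0],[0,0,0],[0,0,0],[0,0,0]], hand=[0,0,0,0,0,0,0,0,0,0])

```text
time_s: 22.85
position: [0.6346, 0.0868, 0.164]
tool_rot: [[-0.851, 0.461, -0.252], [0.442, 0.887, 0.133], [0.285, 0.002, -0.959]]
ft_force: [3.8, -2.0, 23.9]
grip_width: 0.0491
gripper_force: 48.6
```

```bash
python3 tgt.py .0
```

```text
pos [0.6337 0.0872 0.162 ] now [0.6346 0.0868 0.164 ] off in current frame/40mm [ 0.01 -0.    0.05] in final frame [ 0.01 -0.    0.06] turn [ 0.026  0.519 -0.01 ] ft [ 3.8 -2.  23.9] M [-0.    0.7   0.17] grip 0.04911931893108691 48.63711381374742
```

Call:
drive_tool(offset=[[0,0,0],[0,0,0],[0,0,0],[0,0,0],[0,0,0],[0,0,0],[0,0,0],[0,0,0],[0,0,0],[0,0,0]], turn=[[0,0.1,0],[0,0.1,0],[0,0.1,0],[0,0.1,0],[0,0.1,0],[0,0.1,0],[0,0,0],[0,0,0],[0,0,0],[0,0,0]], hand=[0,0,0,0,0,0,0,0,0,0])

```text
time_s: 24.1
position: [0.6348, 0.087, 0.1642]
tool_rot: [[-0.834, 0.461, -0.303], [0.432, 0.887, 0.161], [0.343, 0.003, -0.939]]
ft_force: [3.0, -1.4, 23.3]
grip_width: 0.0494
gripper_force: 48.8
```

```bash
python3 tgt.py .0
```

```text
pos [0.6337 0.0872 0.162 ] now [0.6348 0.087  0.1642] off in current frame/40mm [ 0.01 -0.01  0.06] in final frame [ 0.01 -0.01  0.06] turn [ 0.031 -0.07  -0.006] ft [ 3.  -1.4 23.3] M [-0.08  0.19  0.08] grip 0.049429559502832635 48.834027224220335
```

Call:
drive_tool(offset=[[0,0,0],[0,0,0],[0,0,0],[0,0,0],[0,0,0],[0,0,0],[0,0,0],[0,0,0],[0,0,0],[0,0,0]], turn=[[0,-0.1,0],[0,-0.1,0],[0,-0.1,0],[0,-0.1,0],[0,-0.05,0],[0,0,0],[0,0,0],[0,0,0],[0,0,0],[0,0,0]], hand=[0,0,0,0,0,0,0,0,0,0], newtons=50)

```text
time_s: 25.35
position: [0.6345, 0.087, 0.1639]
tool_rot: [[-0.847, 0.461, -0.265], [0.439, 0.887, 0.14], [0.3, 0.002, -0.954]]
ft_force: [3.4, -1.1, 23.5]
grip_width: 0.049
gripper_force: 48.6
```

```bash
python3 tgt.py .0
python3 - <<'E'
from h import *
cv2.imwrite("pics/scene4.png",get_image("scene"))
b=cv2.imread("pics/scene4.png")
s=observe();R=np.array(s["tool_rot"]);p=np.array(s["position"])
k=14;x0,y0,w,h=280,205,50,50
c=crop(b,x0,y0,w,h,k);c2=c.copy();e=dshape(.058,.05,.004)
for z in(.0078,.0078-.04):
    u=np.array([proj("scene",q+[-.0025,.002,0]) for q in np.c_[e[:,0]-.0079,-e[:,1],0*e[:,0]+z]@R.T+p]);cv2.polylines(c2,[np.int32((u+.5-[x0,y0])*k)],True,(0,255,0),1)
cv2.imwrite("pics/c5.png",np.hstack([cv2.resize(c,(400,400)),cv2.resize(c2,(400,400))]))
E
```

```text
pos [0.6337 0.0872 0.162 ] now [0.6345 0.087  0.1639] off in current frame/40mm [ 0.   -0.    0.05] in final frame [ 0.   -0.    0.05] turn [ 0.027  0.364 -0.008] ft [ 3.4 -1.1 23.5] M [0.08 0.77 0.13] grip 0.04899022853853614 48.62156545976177
```

View pics/c5.png

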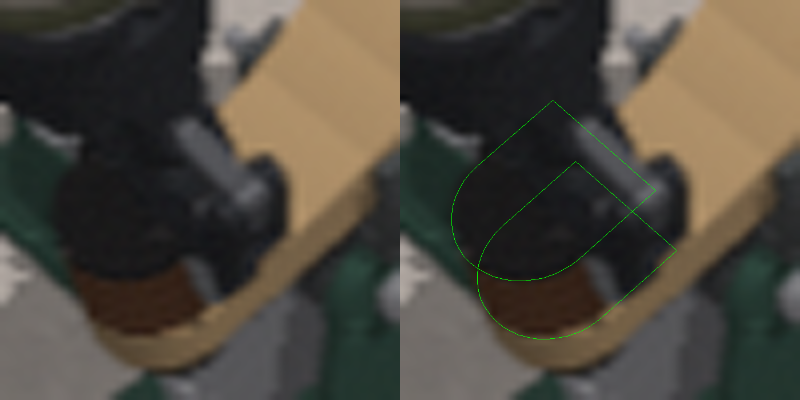

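The heel sits on the seat with no orange gap, and its outline matches the prediction. The load lies inside the footprint, so it is flush, and the push is about 23 N. I'll check that the knob is still clicked and then hand in.

Run:
```python
from h import *
a=get_image("scene");b=cv2.imread("pics/scene1.png")
x,y,w,h=275,190,30,35
m0=mask(b,(x,y,w,h),"red");m1=mask(a,(x,y,w,h),"red");print("red px before/now/diff",m0.sum(),m1.sum(),np.abs(m0-m1).sum())
s=observe();print(np.round(s["qvel"],3),np.round(s["ft_force"],1),s["gripper_force"],s["time_s"])
if m1.sum()<.7*m0.sum(): cv2.imwrite("pics/c6.png",crop(a,265,180,60,60,6))
else: print(env.close_job())
```

```text
Traceback (most recent call last):
  File "h.py", line 45, in mask
    m=m.astype(np.uint8);k,l,st,_=cv2.connectedComponentsWithStats(m);i=1+np.argmax(st[1:,4]);return (l==i).astype(float)
                                                                          ~~~~~~~~~^^^^^^^^^^
ValueError: attempt to get argmax of an empty sequence
```

The arm hides the knob in the scene view, so I'll check it in the top view.

Run:
```python
from h import *
a=get_image("top");b=cv2.imread("pics/top1.png");c=cv2.imread("pics/top2.png");o=cv2.imread("pics/top0.png")
B=(255,203,34,34);M=[mask(i,B,"red") for i in(o,b,c,a)]
v=M[3]>0;print([m.sum() for m in M],"visible px now also in after-click:",(M[1][v]>0).mean(),"in start:",(M[0][v]>0).mean())
s=observe();print(np.abs(s["qvel"]).max(),np.round(s["ft_force"],1),s["gripper_force"],s["time_s"])
```

```text
[np.float64(96.0), np.float64(91.0), np.float64(92.0), np.float64(92.0)] visible px now also in after-click: 0.9782608695652174 in start: 0.358695652173913
0.1305264768387716 [ 3.3 -2.4 23.1] 48.62183904508129 25.5
```

The knob is still clicked over, so I'll hand in.

```bash
python3 -c "
from rig import env
print(env.close_job())"
```

```text
the job is handed in; nothing more can be done
None
```

I handed the job in: the knob is clicked over, and the brown heel is seated flush and centred on the heel seat, still gripped at about 49 N and pressed on at about 23 N; the hand-in gave no verdict.

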